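# Run the brayer one turn over the slab and hold it up level for inspection

### The arm

A 6-joint arm with a two-finger parallel gripper is mounted at the origin on a cart in front of the work surface, level with it; the furniture and walls round the work are solid. World frame = base frame: x ahead of the robot, y to its left, z up, the work surface at z = 0. Lengths are in mm, angles in rad, forces in N, time in s.
With the tool pointing down it reaches from about 350 to 725 mm from the base axis. Payload 6 kg.
Tool frame: the origin (TCP) lies midway between the tips of the shut fingers; the grasp point (between the pads) lies robot.hold_point_z behind it (robot.hold_point_z is the distance from the TCP to the grasp point, in mm); z points along the fingers, y is the line along which they close (so a half turn about z gives the same grasp; the last joint's range is limited). The gripper opens to 85 mm and grips with 20 to 120 N. Pads are 22 mm wide; open, the fingers measure 114 mm over their backs; the gripper's body (76 mm by 85 mm) begins 54 mm behind the grasp point. The pads swing forward as they close: fully open they stand 13 mm farther back than shut.
Start: joints at [0.334, 0.04, 0.085, 0, -1.615, -0.334], TCP at [599.978, 0.018, 231.261] pointing down, gripper open.
Joint ranges: [-2.56, 2.56], [-1.29, 2.01], [-1.08, 1.49], [-3.29, 1.98], [-2.81, -0.18], [-2.99, 2.99]. Speed limits (rad/s): [2.57, 2.57, 3.01, 3.14, 3.14, 3.14].

### API

Orientations are given as a unit quaternion [w, x, y, z].
In Python, from station import robot, viewer gives the robot as it stands.
- The arm moves only by the shell command python3 -m creep 'ROWS'. ROWS is JSON, a list of rows, each a list of 7 numbers: the shift along the world's x, y, z in m, then the turn, a rotation vector about the world's x, y, z in rad, then the finger opening in m, from 0 to 0.0854. A call has 1 to 20 rows; each row shifts and turns the commanded pose from where the row before left it; what a row does not reach is not made up. A row lasts 1/10 s, in which the tool goes at most 50 mm and 8.59 degrees, less where a joint would pass 70% of its speed; a pose out of reach is approached as far as the arm can. A call with a gripper value outside its range is refused whole. The fingers move at their own pace and stop on an object; the grip force is fixed at half the most. Time passes only in rows, so rows that do not move let the fingers close. It gives the time, the measured TCP pose, the force, the opening and the grip force at its end, in the units of the state.
- robot.state(): the state, without advancing time (a new reading comes with each control period).
- viewer.snapshot(name): name is "scene" or "side" or "wrist"; returns a dict with "pixels" (400x640x3 uint8, red, green, blue), "z_map" (400x640 float32, mm along the optical axis (not along the pixel's ray), 0 where there is no reading), "intrinsics" (3x3 intrinsics, pixels), "R" (3x3) and "t" (3): a world point X has camera coordinates R X + t. Camera axes: x right, y down, z forward; pixel columns grow to the right and rows downward; lengths in mm; the calibration is good to about 2 mm. A picture is of the moment at which its call begins.
- robot.job_done(): hands the job in; it is judged then, once.
The state is a dict: "time_s": time; "qpos": joint angles; "qvel": joint speeds; "tau": joint torques, N m; "eef_pos": TCP position; "ee_rot": TCP orientation; "force": force on the tool from outside, world axes, zero at the start; "torque": the same for the moment, N m; "gripper_width": opening from 0.0 (shut) to 1.0 (fully open); "grasp_force": force on a finger pad.
Only numpy, scipy, OpenCV 4.12 (cv2) and the standard library are available. Lean on these libraries where they do the work, as an engineer would, in place of code of your own. Each camera call takes 0.05 s, during which the arm holds its last target. There are 200 camera calls.

### The job

Take the ink roller by its wooden handle, lift it straight up out of its bench rest, set its drum lightly on the flat stone slab and roll it along the slab in one direction until the drum has made one full turn or a little more, as a check that it runs freely. Then lift it clear and finish still holding it, steady and level, with the underside of the drum about ten centimetres above the slab and the drum still over it, so that the rubber can be looked over from below. Leave the other things on the table where they are.

Things in the scene. Friction and masses are not known exactly. Their poses are not given: they have to be found in the camera images.
- brayer: Hand ink roller, 230 g, loose: black rubber drum, 40 mm diameter, 90 mm wide, on a steel axle in a bent steel fork, wooden handle behind. Origin: centre of the drum, on its axis. y: drum axis; z: up; x: rolling direction, away from the handle. Standing on its drum with the handle level, the origin is 20 mm above the surface. Axle nuts reach y = -75 and +75 mm; drum weighs half of it.
- handle_grip (a point): Where to grip from above: on the centre line of the straight round wooden handle, 26 mm thick, at x = -95, z = +35 mm in the roller's frame. The handle is parallel to the roller's x, from x = -66 to -180 mm; free to grip from -80 to -125 mm while parked. The drum's weight hangs ahead of it: grip firmly (60 N or more) or the roller sags.
- drum (a joint): Turn of the drum on its axle, rad, no stops, next to no friction; 0 at the start, grows as the drum rolls towards the roller's +x, falls when it rolls the other way. One full turn is 6.28 rad, 126 mm of rolling.
- rest: Wooden rest fixed to the table, board 200 x 156 x 12 mm. Origin: on the table below the parked roller's axle; axes as the parked roller's. The axle ends lie 42 mm above the table in open-topped slots, 9 mm wide, in two cheeks at y = -62 and +62 mm (10 mm thick, 32 mm long, top at z = 57 mm). The roller leaves straight up; it is out of the slots once raised 20 mm.
- rest_saddle (a point): Floor of the open-topped saddle on which the handle lies, 64 mm above the table, on a wooden post 145 mm behind the axle (14 mm thick along the handle, 43 mm wide, its cheeks 12 mm higher than this point).
- slab: Flat slab of pale stone, fixed, 230 mm along its x, 190 mm along its y, 14 mm thick. Origin: centre of its underside, on the table. There is room to roll along its x in either direction.
- slab_top (a point): Centre of the slab's upper face, 14 mm above the table.
- chalk_block: Bystander: paper-wrapped white block, 58 x 108 x 34 mm, lying on the table. Origin: centre of its underside.
- mixing_cup: Bystander: clear plastic cup, 69 mm across, 88 mm high. Origin: centre of its underside.
- crayon_tin: Bystander: small flat tin, 49 x 72 x 18 mm. Origin: centre of its underside.

How it is judged:
By the outcome, as a careful person would: the job done as asked, in the order asked, and still so for the second after the job is handed in, while the arm keeps its last pose, push and grip.
It also fails if it takes over 45 s, if anything falls off the work surface, if the arm or the gripper's body presses on something with over 40 N, if the wrist force passes 120 N, or if a joint passes its speed limit or range.

## Working session

There is one attempt and no reset: what is moved stays moved. The work goes in short steps, Python scripts to look and compute and a shell command to move; the robot and the scene stay as the last step left them, time stands still between calls to the robot, and variables do not carry over. Pictures are saved under pics/ and viewed, at most 10 in all, crops included, and the job is handed in when it is done.

```bash
mkdir -p pics
cat > h.py <<'E'
from station import robot, viewer
import numpy as np, cv2
def snap(n,f=None):
    s=viewer.snapshot(n)
    if f: cv2.imwrite('pics/'+f, cv2.cvtColor(np.array(s['pixels']),cv2.COLOR_RGB2BGR))
    return s
def ray(s,u,v,z):
    K,R,t=map(np.array,(s['intrinsics'],s['R'],s['t']))
    d=R.T@np.linalg.inv(K)@np.array([u,v,1.]); c=-R.T@t
    return c+d*(z-c[2])/d[2]
def cloud(s):
    K,R,t=map(np.array,(s['intrinsics'],s['R'],s['t'])); Z=np.array(s['z_map'],float)
    v,u=np.mgrid[:Z.shape[0],:Z.shape[1]]
    P=np.stack([u,v,np.ones_like(u)],-1)@np.linalg.inv(K).T*Z[...,None]
    W=(P-t)@R; W[Z==0]=np.nan
    return W
E
python3 - <<'E'
from h import *
for n in ('scene','side','wrist'):
    s=snap(n,n+'0.png'); print(n,-np.array(s['R']).T@np.array(s['t']))
    np.savez('pics/'+n+'0.npz',**{k:np.array(v) for k,v in s.items()})
st=robot.state(); print(st, robot.hold_point_z)
E
```

```text
scene [  95.77854241 -827.40029516  921.11104927]
side [ 232.993236   -816.86174369  598.0898213 ]
wrist [599.021281   -72.92524913 373.95004451]
{'time_s': 0.15, 'qpos': array([ 3.33714512e-01,  4.07022217e-02,  8.40857547e-02, -3.35303040e-04,
       -1.61549164e+00, -3.33694322e-01]), 'qvel': array([-8.20585751e-04, -7.36642556e-05,  3.54398690e-03,  2.45232463e-03,
       -1.17354343e-03,  1.54820660e-03]), 'tau': array([-1.71928452e-03, -3.68610263e+01,  3.47691929e+01,  6.93625420e+00,
       -4.38957781e-03, -4.53315295e-06]), 'eef_pos': array([5.99764215e+02, 7.60639291e-02, 2.30517464e+02]), 'ee_rot': array([ 5.17005094e-04,  7.07118977e-01, -7.07094262e-01, -4.36981849e-04]), 'force': array([1.41418174, 0.84162352, 1.27819769]), 'torque': array([ 0.01338124, -0.01967912, -0.02827746]), 'grasp_force': 0.0, 'gripper_width': 0.9973408798948478} 18.700000000000003
```

View pics/scene0.png

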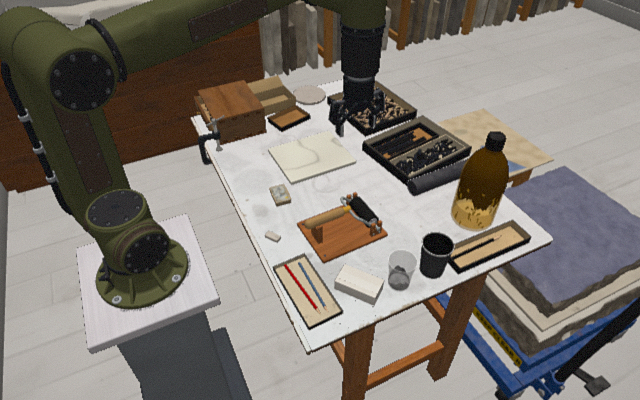

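View pics/side0.png

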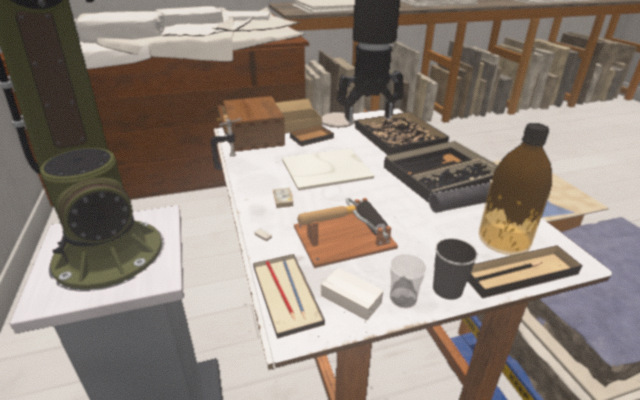

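The scene shows the roller in its rest at about (345,225), with the drum at (362,208) and the handle running left to (318,222). The slab is at (311,156), and the cup, chalk block and tin are well off to the side. The side view agrees: drum at (373,213), slab at (327,168).

Run:
```python
from h import *
for n,box,sb in (('scene',(295,190,392,262),(262,130,360,184)),('side',(290,192,402,268),(275,145,378,192))):
    s=dict(np.load(f'pics/{n}0.npz')); W=cloud(s); px=s['pixels']
    hsv=cv2.cvtColor(px,cv2.COLOR_RGB2HSV).astype(int)
    def sel(b,m):
        k=np.zeros(m.shape,bool); k[b[1]:b[3],b[0]:b[2]]=True; return k&m
    wood=sel(box,(hsv[...,1]>90)&(hsv[...,0]<25))
    z=W[...,2]
    P=W[wood&(abs(z-12)<7)][:,:2].astype(np.float32); r=cv2.minAreaRect(P); print(n,'board',r, np.nanmedian(z[wood&(abs(z-12)<7)]))
    h=wood&(z>66)&(z<105)&(hsv[...,2]>100); Q=W[h]; c=np.median(Q,0); 
    d=cv2.fitLine(Q[:,:2].astype(np.float32),cv2.DIST_HUBER,0,.01,.01).ravel()
    print('handle n',len(Q),c,'dir',np.degrees(np.arctan2(d[1],d[0])),'ztop',np.percentile(Q[:,2],[5,50,95]),Q.min(0),Q.max(0))
    blk=sel(box,(hsv[...,2]<60)&(z>30)); B=W[blk]; print('black',len(B),np.median(B,0),np.percentile(B,[3,97],axis=0))
    sl=sel(sb,(abs(z-14)<6)&(hsv[...,1]>18)); S=W[sl]
    cn,lab,stt,ce=cv2.connectedComponentsWithStats(sl.astype(np.uint8)); k=1+np.argmax(stt[1:,4]); m=lab==k
    print('slab',stt[k],cv2.minAreaRect(W[m][:,:2].astype(np.float32)),np.median(W[m][:,2]))
    # depth check of table
    print('table z',np.nanmedian(z[sel((200,180,260,220),hsv[...,2]>150)]))
```

```text
scene board ((512.1187744140625, -101.80199432373047), (199.24122619628906, 155.97906494140625), 2.706622362136841) 13.918837811228608
handle n 407 [ 460.99335175 -107.62101071   88.20994055] dir 2.472292 ztop [77.37479312 88.20994055 93.23892391] [ 403.12200654 -126.29328223   66.64507271] [535.63065315 -84.21017678  95.47700803]
black 354 [572.32590003 -99.44898455  60.13698131] [[ 561.1384451  -142.19112258   41.77694405]
 [ 590.67607073  -55.91773057   65.55625198]]
slab [ 268  131   88   53 2573] ((574.8186645507812, 227.35882568359375), (229.86135864257812, 194.60763549804688), 1.0090798139572144) 15.882946806488333
table z -736.3759425901882
side board ((512.2354736328125, -103.80208587646484), (196.1768341064453, 153.49191284179688), 1.812406301498413) 11.737436536046307
handle n 559 [ 463.66040248 -111.10059098   83.43273502] dir 3.6732278 ztop [69.99413354 83.43273502 90.07002412] [ 404.79626662 -145.61485375   66.04248941] [539.11690392 -98.23273013  92.37582977]
  return _methods._mean(a, axis=axis, dtype=dtype,
  ret = um.true_divide(
Traceback (most recent call last):
IndexError: index -1 is out of bounds for axis 0 with size 0
```

View pics/wrist0.png

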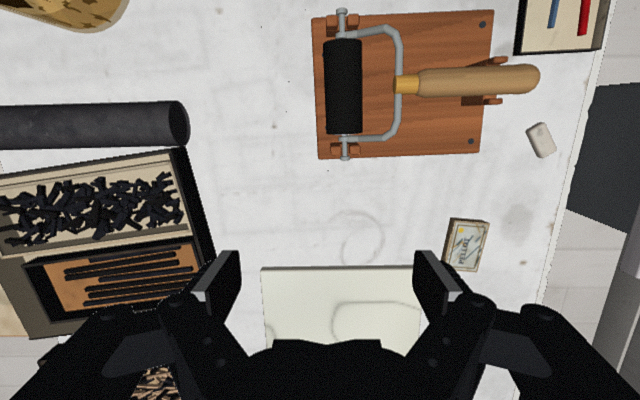

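```bash
python3 - <<'E'
from h import *
s=dict(np.load('pics/wrist0.npz'))
a,b=ray(s,342,15,42),ray(s,346,158,42); print('axle',a,b,(a+b)/2)
print('handle',ray(s,420,81,77),ray(s,520,78,77))
W=cloud(s); print('depth handle top',np.nanmedian(W[75:84,440:500,2]),'drum top',np.nanmax(W[60:110,335:350,2]))
print('slab corners',ray(s,262,268,14),ray(s,420,267,14))
E
python3 -m creep '[[-0.0103,-0.0086,-0.0068,0,0,0.1345,0.0854],[-0.0103,-0.0086,-0.0068,0,0,0.1345,0.0854],[-0.0103,-0.0086,-0.0068,0,0,0.1345,0.0854],[-0.0103,-0.0086,-0.0068,0,0,0.1345,0.0854],[-0.0103,-0.0086,-0.0068,0,0,0.1345,0.0854],[-0.0103,-0.0086,-0.0068,0,0,0.1345,0.0854],[-0.0103,-0.0086,-0.0068,0,0,0.1345,0.0854],[-0.0103,-0.0086,-0.0068,0,0,0.1345,0.0854],[-0.0103,-0.0086,-0.0068,0,0,0.1345,0.0854],[-0.0103,-0.0086,-0.0068,0,0,0.1345,0.0854],[-0.0103,-0.0086,-0.0068,0,0,0.1345,0.0854],[-0.0103,-0.0086,-0.0068,0,0,0.1345,0.0854],[0,0,0,0,0,0,0.0854],[0,0,0,0,0,0,0.0854]]'
python3 -c "
from h import *
s=snap('wrist','w1.png');np.savez('pics/w1.npz',**{k:np.array(v) for k,v in s.items()})
s=snap('scene','s1.png')"
```

```text
axle [ 583.31254724 -165.06075817   42.        ] [576.5105146  -22.58814307  42.        ] [579.91153092 -93.82445062  42.        ]
handle [ 510.46154197 -100.70710314   77.        ] [ 416.53036389 -103.38025495   77.        ]
depth handle top 90.54654568172357 drum top 64.82801192693802
slab corners [687.57901974 133.76484798  14.        ] [469.54350288 132.17749985  14.        ]
time_s: 1.55
eef_pos: [476.4, -103.2, 149.8]
ee_rot: [0.0, 1.0, 0.02, 0.0]
force: [0.1, 0.2, 0.7]
gripper_width: 1.0
grasp_force: 0.0
```

View pics/w1.png

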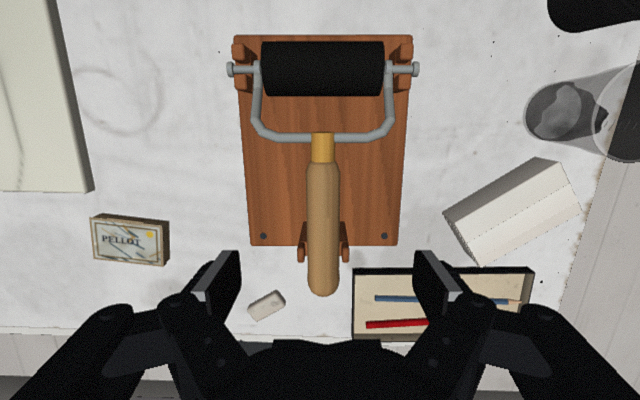

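The handle runs from about (323,140) to (323,295), between the fingers (inner edges near 241 and 413). The axle nuts are at (230,69) and (416,69), and the drum is seated in the slots.

Run:
```python
from h import *
s=dict(np.load('pics/w1.npz')); hsv=cv2.cvtColor(s['pixels'],cv2.COLOR_RGB2HSV).astype(int)
W=cloud(s); m=(hsv[...,1]>70)&(W[...,2]>70)&(W[...,2]<100); m[:165]=0;m[:, :290]=0;m[:,360:]=0
for v in (175,200,230,260,285):
    u=np.where(m[v])[0]; print(v,u.min(),u.max(),ray(s,(u.min()+u.max())/2,v,77)[:2],np.nanmax(W[v,u,2]))
print('handle end', ray(s,323,297,77))
a,b=ray(s,230,69,42),ray(s,416,69,42); print('axle mid',(a+b)/2,np.linalg.norm(a-b))
```

```text
175 306 339 [503.41150569 -98.86990578] 91.10849780315004
200 306 339 [483.79589186 -99.59052449] 91.92683108612762
230 307 339 [ 458.91165345 -100.9028302 ] 91.40947281619644
260 298 348 [ 432.38907659 -101.89016243] 91.62297325899834
285 309 337 [ 408.92978948 -102.76346032] 92.42631010733072
handle end [ 397.19787395 -103.20019384   77.        ]
axle mid [581.356685  -95.9139518  42.       ] 147.04798999690829
```

```bash
python3 -m creep '[[0.006,0.0034,0,0,0,0,0.0854],[0,0,-0.016,0,0,0,0.0854],[0,0,-0.016,0,0,0,0.0854],[0,0,-0.016,0,0,0,0.0854],[0,0,-0.016,0,0,0,0.0854],[0,0,-0.016,0,0,0,0.0854],[0,0,-0.013,0,0,0,0.0854],[0,0,0,0,0,0,0.0854],[0,0,0,0,0,0,0.0854]]'
python3 -m creep '[[0,0,0,0,0,0,0.06],[0,0,0,0,0,0,0.045],[0,0,0,0,0,0,0.035],[0,0,0,0,0,0,0.028],[0,0,0,0,0,0,0.02],[0,0,0,0,0,0,0],[0,0,0,0,0,0,0],[0,0,0,0,0,0,0],[0,0,0,0,0,0,0],[0,0,0,0,0,0,0]]'
```

```text
time_s: 2.55
eef_pos: [482.5, -99.8, 56.7]
ee_rot: [0.0, 1.0, 0.022, -0.0]
force: [0.1, -0.3, 0.9]
gripper_width: 1.0
grasp_force: 0.0
time_s: 3.55
eef_pos: [482.6, -99.8, 57.1]
ee_rot: [0.0, 1.0, 0.022, 0.0]
force: [-1.5, 2.3, 4.9]
gripper_width: 0.292
grasp_force: 59.1
```

```bash
python3 -m creep '[[0,0,0.003,0,0,0,0],[0,0,0.005,0,0,0,0],[0,0,0.005,0,0,0,0],[0,0,0.006,0,0,0,0],[0,0,0.008,0,0,0,0],[0,0,0.01,0,0,0,0],[0,0,0.014,0,0,0,0],[0,0,0.014,0,0,0,0],[0,0,0.015,0,0,0,0],[0,0,0,0,0,0,0],[0,0,0,0,0,0,0]]'
python3 -c "
from h import *
s=snap('wrist','w2.png');np.savez('pics/w2.npz',**{k:np.array(v) for k,v in s.items()})
s=snap('side','s2.png');np.savez('pics/s2.npz',**{k:np.array(v) for k,v in s.items()})
cv2.imwrite('pics/c2.png',np.vstack([cv2.imread('pics/w2.png')[:300],cv2.resize(cv2.imread('pics/s2.png')[120:270,240:560],(640,300))]))"
```

```text
time_s: 4.65
eef_pos: [482.5, -99.6, 136.9]
ee_rot: [-0.0, 1.0, 0.022, 0.0]
force: [-0.3, -0.3, -4.1]
gripper_width: 0.29
grasp_force: 59.8
```

View pics/c2.png

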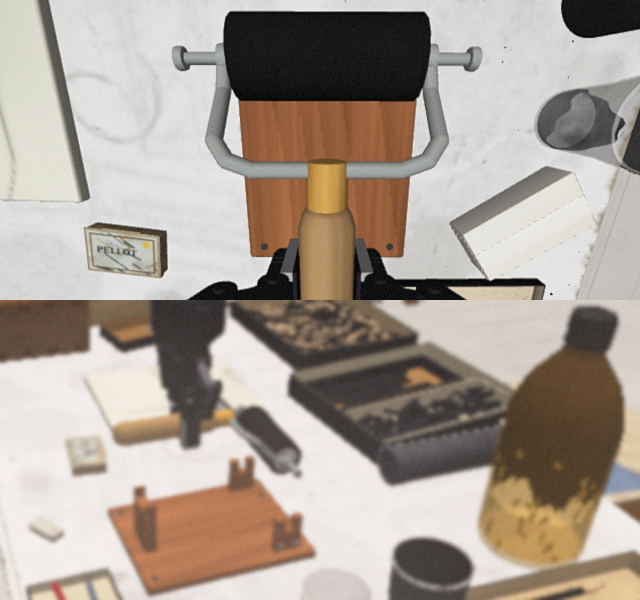

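The roller is out of the rest and held; the drum is at wrist pixels (327,55), the nuts at (180,58) and (475,58). I'll check how level it is.

```bash
cat > lev.py <<'E'
import sys
from h import *
def level(s):
    W=cloud(s); px=np.array(s['pixels']); hsv=cv2.cvtColor(px,cv2.COLOR_RGB2HSV).astype(int); z=W[...,2]
    tz=robot.state()['eef_pos'][2]
    # handle ridge
    m=(hsv[...,1]>60)&(z>tz); m[:,:250]=0; m[:,400:]=0
    R=[W[v][m[v]][np.argmax(z[v][m[v]])] for v in range(100,300) if m[v].sum()>20]
    R=np.array(R); 
    d=(hsv[...,2]<50)&(z>tz-60)&(z<tz+60); d[110:]=0
    D=W[d]; us=np.where(d)[1]; n,bins=[],[]
    ridge=np.array([W[:110,u,:][np.nanargmax(np.where(d[:110,u],z[:110,u],-1e9))] for u in range(us.min()+8,us.max()-8) if d[:,u].sum()>20])
    p=np.polyfit(ridge[:,1],ridge[:,2],1); h=np.polyfit(R[:,0],R[:,2],1)
    print('handle ridge n',len(R),'z',np.median(R[:,2]),'pitch deg',np.degrees(np.arctan(h[0])))
    print('drum ridge mean',ridge.mean(0),'roll deg',np.degrees(np.arctan(p[0])),'y',ridge[:,1].min(),ridge[:,1].max())
    print('TCP',robot.state()['eef_pos'])
if __name__=='__main__': level(snap('wrist'))
E
python3 lev.py
python3 - <<'E'
from h import *
s=dict(np.load('pics/w2.npz'));tz=136.9
z=42+80
a,b=ray(s,181,58,z),ray(s,474,58,z); print(a,b,(a+b)/2,np.linalg.norm(a-b))
W=cloud(s)
for v in range(190,300,20): print(v,np.nanmax(W[v,310:345,2]),W[v,327])
E
```

```text
handle ridge n 141 z 168.8312168848401 pitch deg -23.60881422675809
drum ridge mean [580.04204981 -93.25974459 140.43536812] roll deg 0.11330416493577368 y -135.02676925224898 -51.155813814965825
TCP [481.89539553 -99.73294277 135.68830897]
[577.28475345 -23.26362705 122.        ] [ 583.55345435 -167.80802791  122.        ] [580.4191039  -95.53582748 122.        ] 144.680269662148
190 166.7359446753905 [524.72397007 -97.76660171 166.30633538]
210 167.28177206610687 [516.55908829 -98.12725923 167.28177207]
230 170.1049319798378 [508.42883986 -98.48592625 168.83832696]
250 172.08932349508342 [501.01096543 -98.81172566 172.0893235 ]
270 171.05898982496325 [490.60036453 -99.27428078 169.90277042]
290 171.50427656535254 [481.36912237 -99.68229876 170.67859613]
```

Run:
```python
from h import *
def prof(f,bbox):
    s=dict(np.load(f'pics/{f}.npz')); W=cloud(s); hsv=cv2.cvtColor(s['pixels'],cv2.COLOR_RGB2HSV)
    u0,u1,v0,v1=bbox
    w=W[v0:v1,u0:u1]; k=np.nanargmax(w[...,2],0); r=w[k,np.arange(u1-u0)]
    print(f,'drum ridge',np.median(r,0))
    h=W[165:300,322:330].reshape(-1,3)
    for x in range(420,540,10):
        q=h[abs(h[:,0]-x)<5]; 
        if len(q): print(x,len(q),np.round(np.nanmedian(q[:,2]),1),end=' | ')
    print()
prof('w1',(275,372,42,96)); prof('w2',(240,415,12,98))
```

```text
w1 drum ridge [580.44105343 -96.18945048  63.67146329]
420 91 91.0 | 430 93 90.7 | 440 93 90.6 | 450 94 90.8 | 460 100 90.7 | 470 99 90.6 | 480 106 90.6 | 490 107 90.5 | 500 109 90.6 | 510 97 89.7 | 
w2 drum ridge [580.40254335 -95.15182611 141.6959533 ]
480 132 170.6 | 490 174 170.4 | 500 179 170.2 | 510 206 168.6 | 520 187 165.7 | 530 194 165.6 |
```

```bash
python3 -m creep '[[-0.002,0.008,0,0,-0.0013,-0.0025,0],[-0.003,0.016,0,0,-0.0013,-0.0025,0],[-0.005,0.024,0,0,-0.0013,-0.0025,0],[-0.006,0.028,0,0,-0.0013,-0.0025,0],[-0.007,0.03,0,0,-0.0013,-0.0025,0],[-0.007,0.03,0,0,-0.0013,-0.0025,0],[-0.007,0.03,0,0,-0.0013,-0.0025,0],[-0.007,0.03,0,0,-0.0013,-0.0025,0],[-0.007,0.03,0,0,-0.0013,-0.0025,0],[-0.006,0.028,0,0,-0.0013,-0.0025,0],[-0.005,0.024,0,0,-0.0013,-0.0025,0],[-0.004,0.02,0,0,-0.0013,-0.0025,0],[-0.003,0.016,0,0,-0.0013,-0.0025,0],[-0.002,0.012,0,0,-0.0013,-0.0025,0],[0,0,0,0,0,0,0],[0,0,0,0,0,0,0]]'
python3 - <<'E'
from h import *
s=snap('wrist','w3.png');np.savez('pics/w3.npz',**{k:np.array(v) for k,v in s.items()})
W=cloud(s);w=W[12:98,240:415];k=np.nanargmax(w[...,2],0); r=w[k,np.arange(175)]
print('drum ridge',np.median(r,0),'roll',np.degrees(np.polyfit(r[:,1],r[:,2],1)[0]))
h=W[165:300,322:330].reshape(-1,3)
x=h[:,0];p=x<505-71;print('pitch',np.degrees(np.polyfit(x[p],h[p,2],1)[0]))
px=np.array(s['pixels']); z=W[...,2]; m=(abs(z-14)<5); print('slab z',np.nanmedian(z[m]))
P=W[m][:,:2].astype(np.float32); print(cv2.minAreaRect(P), P.min(0),P.max(0))
E
```

```text
time_s: 6.4
eef_pos: [411.2, 226.1, 136.5]
ee_rot: [0.0, 1.0, 0.004, 0.009]
force: [0.5, 0.8, -1.5]
gripper_width: 0.286
grasp_force: 59.8
drum ridge [509.20715272 227.00439853 142.9344932 ] roll 0.14146021432489697
pitch 0.08083496487430528
slab z 14.535926746688599
((444.11358642578125, 207.00674438476562), (302.6076965332031, 546.0308837890625), 5.879467964172363) [271.0407   -70.556305] [575.10077 493.41983]
```

View pics/w3.png

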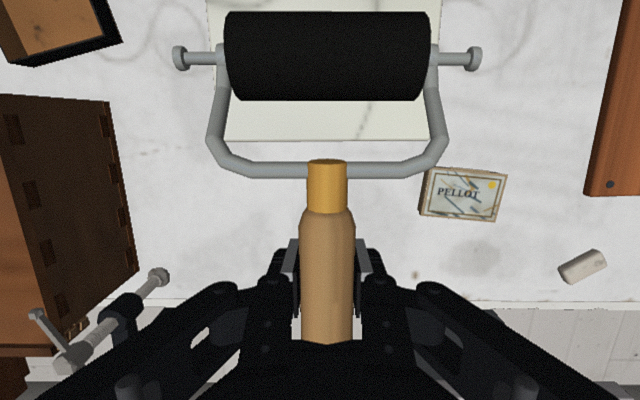

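The drum is over the slab, whose near edge is at row 139, and it is roughly centred. A vise screw at (160,280) and a wooden box sit to the left of the gripper, so I'll check that clearance before descending.

Run:
```python
from h import *
s=dict(np.load('pics/w3.npz'));W=cloud(s)
for u,v in ((160,278),(108,120),(137,265),(108,100),(118,320),(85,200),(215,295),(120,40)): print((u,v),W[v,u].round())
print('near edge',ray(s,330,139,14),'tin',ray(s,423,193,18))
z=W[...,2];m=(z>30)&(W[...,1]>250)&(W[...,1]<330)&(W[...,0]>330); m[:,210:]=0
if m.any(): print('high near left', W[m].min(0),W[m].max(0))
```

```text
(160, 278) [320. 398.  12.]
(108, 120) [477. 422.  10.]
(137, 265) [332. 422.   7.]
(108, 100) [495. 425.   2.]
(118, 320) [319. 397.  76.]
(85, 200) [415. 422.  53.]
(215, 295) [421. 265. 192.]
(120, 40) [542. 401.   8.]
near edge [462.80036495 223.58564274  14.        ] tin [414.68747819 136.74761669  18.        ]
high near left [395.90147559 252.62824608 118.82376446] [514.88842143 302.00463874 232.63985572]
```

```bash
python3 -m creep '[[0.001,0,-0.008,0,0,0,0],[0.001,0,-0.014,0,0,0,0],[0,0,-0.016,0,0,0,0],[0,0,-0.014,0,0,0,0],[0,0,-0.012,0,0,0,0],[0,0,-0.01,0,0,0,0],[0,0,-0.006,0,0,0,0],[0,0,0,0,0,0,0],[0,0,0,0,0,0,0]]'
python3 -m creep '[[0,0,-0.001,0,0,0,0],[0,0,-0.001,0,0,0,0],[0,0,-0.001,0,0,0,0],[0,0,0,0,0,0,0]]'
python3 -m creep '[[0,0,-0.001,0,0,0,0],[0,0,0,0,0,0,0]]'
```

```text
time_s: 7.35
eef_pos: [413.7, 226.4, 57.1]
ee_rot: [0.0, 1.0, 0.004, 0.009]
force: [1.3, -0.1, -2.2]
gripper_width: 0.288
grasp_force: 59.8
time_s: 7.75
eef_pos: [413.3, 226.2, 53.6]
ee_rot: [0.0, 1.0, 0.004, 0.009]
force: [-0.4, -0.9, -2.8]
gripper_width: 0.287
grasp_force: 59.8
time_s: 7.95
eef_pos: [413.3, 226.2, 52.5]
ee_rot: [0.0, 1.0, 0.004, 0.009]
force: [0.4, -0.7, -1.8]
gripper_width: 0.292
grasp_force: 59.8
```

```bash
for i in 1 2; do :; done; python3 -m creep '[[0,0,-0.001,0,0,0,0],[0,0,-0.001,0,0,0,0],[0,0,0,0,0,0,0]]'
python3 -m creep '[[0,0,-0.001,0,0,0,0],[0,0,0,0,0,0,0]]'
python3 -m creep '[[0,0,-0.001,0,0,0,0],[0,0,0,0,0,0,0]]'
```

```text
time_s: 8.25
eef_pos: [413.3, 226.2, 50.5]
ee_rot: [0.0, 1.0, 0.004, 0.009]
force: [1.2, -0.1, -2.4]
gripper_width: 0.292
grasp_force: 59.8
time_s: 8.45
eef_pos: [413.3, 226.2, 49.5]
ee_rot: [0.0, 1.0, 0.004, 0.009]
force: [0.8, -0.3, -2.4]
gripper_width: 0.285
grasp_force: 59.8
time_s: 8.65
eef_pos: [413.5, 226.2, 48.7]
ee_rot: [0.0, 1.0, 0.004, 0.009]
force: [1.4, 0.9, -1.2]
gripper_width: 0.293
grasp_force: 59.9
```

```bash
python3 -m creep '[[0,0,-0.0007,0,0,0,0],[0,0,0,0,0,0,0]]'
python3 -c "
from h import *
print(np.mean([ (snap('wrist'),robot.state()['force'])[1] for i in range(4)],0))"
```

```text
time_s: 8.85
eef_pos: [413.5, 226.3, 48.1]
ee_rot: [0.0, 1.0, 0.004, 0.009]
force: [-0.1, -0.6, -1.1]
gripper_width: 0.289
grasp_force: 59.9
[ 0.11436004 -0.41274307 -1.49482986]
```

```bash
python3 -m creep '[[0,0,-0.0007,0,0,0,0],[0,0,0,0,0,0,0]]'
python3 -c "
from h import *
print(np.mean([ (snap('wrist'),robot.state()['force'])[1] for i in range(4)],0))"
python3 -m creep '[[0,0,-0.0007,0,0,0,0],[0,0,0,0,0,0,0]]'
python3 -c "
from h import *
print(np.mean([ (snap('wrist'),robot.state()['force'])[1] for i in range(4)],0))"
```

```text
time_s: 9.25
eef_pos: [413.5, 226.3, 47.4]
ee_rot: [0.0, 1.0, 0.004, 0.009]
force: [-0.0, -0.7, 0.3]
gripper_width: 0.292
grasp_force: 60.0
[ 0.20305475 -0.10667341 -0.29576484]
time_s: 9.65
eef_pos: [413.5, 226.3, 46.7]
ee_rot: [0.0, 1.0, 0.004, 0.009]
force: [0.3, -0.2, 0.7]
gripper_width: 0.286
grasp_force: 60.1
[-0.02502446  0.27545421  0.86807758]
```

Light contact at about 3 N. Now rolling along +x, checking the force midway.

```bash
python3 -m creep '[[0,0,-0.0004,0,0,0,0],[0.003,0,0,0,0,0,0],[0.005,0.0001,0,0,0,0,0],[0.007,0.0001,0,0,0,0,0],[0.008,0.0001,0,0,0,0,0],[0.008,0.0001,0,0,0,0,0],[0.008,0.0001,0,0,0,0,0],[0.006,0,0,0,0,0,0],[0.003,0,0,0,0,0,0],[0,0,0,0,0,0,0]]'
python3 -c "
from h import *
print(np.mean([ (snap('wrist'),robot.state()['force'])[1] for i in range(4)],0))"
```

```text
time_s: 10.85
eef_pos: [461.7, 226.6, 46.1]
ee_rot: [0.0, 1.0, 0.004, 0.009]
force: [-0.7, 0.5, 0.7]
gripper_width: 0.291
grasp_force: 60.2
[ 0.09483045 -0.85523877  1.00014994]
```

```bash
python3 -m creep '[[0.003,0,0,0,0,0,0],[0.005,0,0,0,0,0,0],[0.007,0.0001,0,0,0,0,0],[0.008,0.0001,0,0,0,0,0],[0.008,0.0001,0,0,0,0,0],[0.008,0.0001,0,0,0,0,0],[0.008,0.0001,0,0,0,0,0],[0.008,0.0001,0,0,0,0,0],[0.008,0.0001,0,0,0,0,0],[0.008,0.0001,0,0,0,0,0],[0.007,0,0,0,0,0,0],[0.005,0,0,0,0,0,0],[0.003,0,0,0,0,0,0],[0,0,0,0,0,0,0]]'
python3 -c "
from h import *
print(np.mean([ (snap('wrist'),robot.state()['force'])[1] for i in range(4)],0),robot.state()['eef_pos'])
snap('side','s4.png');s=snap('wrist','w4.png');np.savez('pics/w4.npz',**{k:np.array(v) for k,v in s.items()})
cv2.imwrite('pics/c4.png',np.vstack([cv2.imread('pics/w4.png')[:300],cv2.resize(cv2.imread('pics/s4.png')[100:250,220:540],(640,300))]))"
```

```text
time_s: 12.45
eef_pos: [547.7, 227.5, 46.1]
ee_rot: [0.0, 1.0, 0.004, 0.009]
force: [-0.3, -2.4, 0.4]
gripper_width: 0.284
grasp_force: 60.2
[-0.17643618 -1.96805961  0.59582332] [547.19954288 227.53885506  46.22122324]
```

View pics/c4.png

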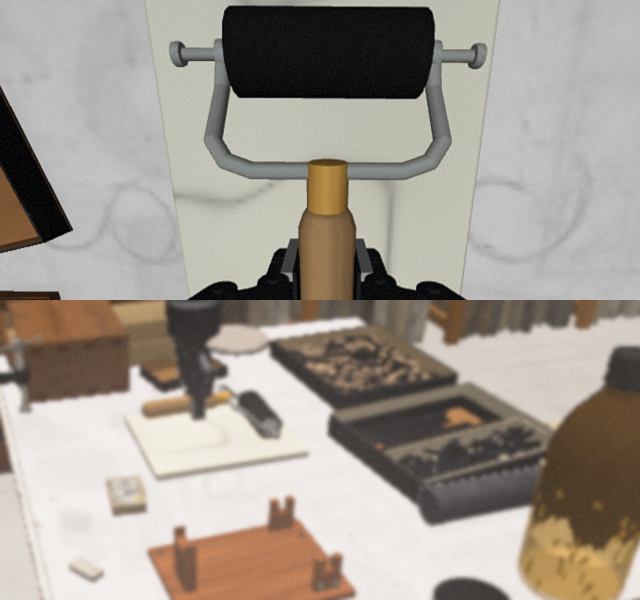

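The drum stands on the slab, with slab visible on all sides of it after 134 mm of rolling under steady contact. Now I lift it.

```bash
python3 -m creep '[[0,0,0.002,0,0,0,0],[0,0,0.005,0,0,0,0],[0,0,0.01,0,0,0,0],[0,0,0.013,0,0,0,0],[0,0,0.014,0,0,0,0],[0,0,0.014,0,0,0,0],[0,0,0.014,0,0,0,0],[0,0,0.013,0,0,0,0],[0,0,0.009,0,0,0,0],[0,0,0.005,0,0,0,0],[0,0,0.0025,0,0,0,0],[0,0,0,0,0,0,0],[0,0,0,0,0,0,0],[0,0,0,0,0,0,0]]'
python3 - <<'E'
from h import *
s=snap('wrist','w5.png');snap('side','s5.png')
W=cloud(s);w=W[12:98,240:415];k=np.nanargmax(w[...,2],0); r=w[k,np.arange(175)]
print('drum ridge',np.median(r,0),'roll',np.degrees(np.polyfit(r[:,1],r[:,2],1)[0]))
h=W[165:300,322:330].reshape(-1,3);p=h[:,0]<505+64;print('pitch',np.degrees(np.polyfit(h[p,0],h[p,2],1)[0]))
z=W[...,2][:300];print('slab z',np.nanmedian(z[abs(z-14)<4]),robot.state()['eef_pos'],robot.state()['grasp_force'])
cv2.imwrite('pics/c5.png',np.vstack([cv2.imread('pics/w5.png')[:300],cv2.resize(cv2.imread('pics/s5.png')[100:250,220:540],(640,300))]))
E
```

```text
time_s: 14.15
eef_pos: [547.1, 227.4, 146.9]
ee_rot: [0.001, 1.0, 0.004, 0.009]
force: [0.3, -0.8, -2.2]
gripper_width: 0.287
grasp_force: 59.8
drum ridge [645.41154111 228.19879371 153.58926434] roll -0.03137510580566574
pitch 0.1508170839881559
slab z 14.423210122037895 [547.24203255 227.39856487 147.19793387] 59.78800915181637
```

View pics/c5.png

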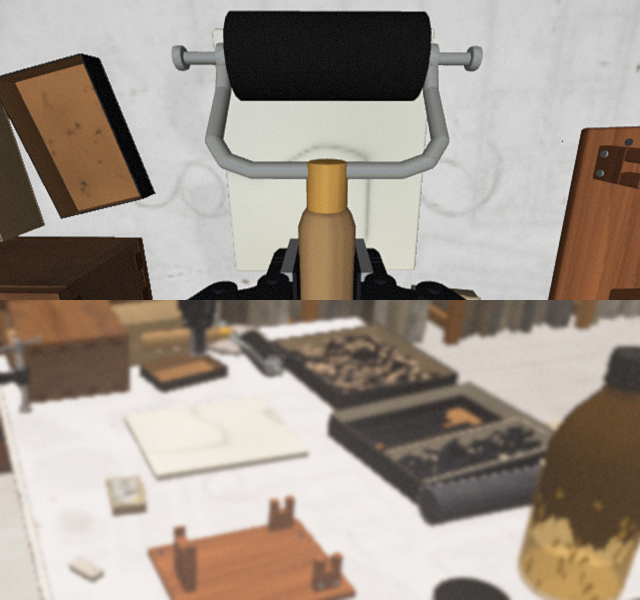

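The roller is held level, with the drum over the slab (645, 228) and its underside about 99 mm above it. Everything else is where it was.

```bash
python3 -c "
from station import robot
print(robot.job_done())"
```

```text
the job is handed in; nothing more can be done
None
```

The job is handed in: I lifted the roller from its rest, rolled it 134 mm along the slab under about 3 N (just over one turn), and it is now held level with the drum about 99 mm above the slab; I judged the turn from the distance rolled, as I had no reading of the drum joint.

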